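Check a pool rail's rubber with the hardness gauge

TASK

Take the dial hardness gauge off its peg and check it first by pressing its foot flat on the middle of the reference block's rubber. Then measure the rail: press the foot down flat and square on the sloping cushion rubber at the spot chalked with one stroke, then the one with two, then the one with three, holding each press still for about half a second. Hang the gauge back on the peg by its eye, let go, and leave everything else on the table where it is.

Things in the scene. Friction and masses are not known exactly. Their poses are not given: they have to be found in the camera images.
- gauge: Dial hardness gauge, 170 mm tall, about 0.24 kg, hanging upright on the stand's peg at the start. Origin: centre of the underside of its round steel foot (18 mm across); z runs up to its eye, x along the eye's hole. Upwards from the foot: 13 mm stem, round dial housing (z 41 to 99 mm, 58 mm wide along y, 26 mm thick, dial face to -x), black grip bar, black ring (the eye) on top.
- gauge_grip (a point): Middle of the gauge's black grip bar, 125 mm above the foot: the place to hold it. The bar is 28 mm wide (y), 12 mm thick (x), z 99 to 141 mm above the foot; close along y, pad tips no lower than z = 103 mm, just above the dial. The peg then passes through the eye between the two fingers. Axes as the gauge.
- gauge_eye (a point): Centre of the gauge's hanging eye, 154 mm above the foot along the gauge's z: a black ring 31 mm across and 12 mm thick with a 20 mm hole that runs along the gauge's x.
- indenter (a joint): Steel pin 4 mm thick that sticks 2.5 mm out of the middle of the gauge's foot and springs back into it as the gauge is pressed: 0 = out, 0.0025 m = pushed in until the foot lies flat. About 4 N pushes it all the way.
- stand: Steel gauge stand, fixed: base plate 100 x 100 x 14 mm; round post 14 mm thick, 236 mm tall, at x = +30 mm; one level peg, an 8 mm rod 225 mm above the table that leaves the post towards the stand's -x (roughly towards the robot) and ends in a 12 mm ball centred at x = -48 mm. Origin: centre of the base's underside, z up. It stands to the robot's left or right.
- peg_seat (a point): Point on the peg's axis where the gauge hangs: 42 mm from the post's axis, 36 mm from the centre of the end ball. x axis along the peg towards the post, z up. While the gauge hangs, the centre of its eye is 6 mm below the peg's axis. Nothing is above the peg.
- refblock: Reference block, fixed: aluminium plate 100 x 100 x 14 mm carrying a black rubber pad 64 x 64 mm, its flat level top 26 mm above the table. Origin: centre of the underside. On the other side of the robot from the stand.
- refblock_top (a point): Centre of the top of the reference block's rubber pad.
- rail: Pool-table rail, 880 mm long (y), fixed in two plywood cradles: black board 110 mm wide with white dots and, on its lower edge nearer the robot, a black rubber cushion 800 mm long. Origin on the table below the middle of the rubber, x away from the robot, z up. The board's upper far edge is 112 mm beyond and 195 mm above the table, the rubber's front edge 17 mm nearer and 126 mm high.
- rail_face (a point): Middle of the rubber's upper face, 135 mm above the table. The face is flat, 34 mm wide, in one plane with the board, and slopes 28 degrees, falling towards the robot: z is its outward normal (28 degrees from vertical, leaning to the robot), y runs along the rail, x up the slope.
- mark1: Measuring spot with ONE white chalk stroke across the rubber (stroke 26 x 4.5 mm). Origin on the rubber surface in the middle of the mark; axes as those of rail (z is vertical, not the rubber's normal).
- mark2: Measuring spot with TWO white chalk strokes side by side (10 mm apart), the middle spot of the three. Origin as mark1.
- mark3: Measuring spot with THREE white chalk strokes side by side (10 mm apart). Origin as mark1. Spots one and three are at the two ends of the row, either way round.
- wrench: Bystander, to be left alone: the flat steel wrench, 170 mm long.
- screwdriver: Bystander, to be left alone: the black-handled screwdriver, 190 mm long.
- chalk: Bystander, to be left alone: the cube of cue chalk, 24 mm.
- tin: Bystander, to be left alone: the round metal tin of glue, 100 mm across and 110 mm tall, beyond the rail's left end.
- bolt_tray: Bystander, to be left alone: the grey plastic tray with rail bolts, 160 x 110 x 35 mm, beyond the rail's right end.
There are look-alikes about, which are no part of the job. Leave any purple look-alike of the gauge alone. Leave any turquoise look-alike of the stand alone.

How it is judged:
On the way, in this order (a step that is already met when the one before it is completed fails the run):
1. the gauge's foot is pressed flat on the middle of the reference block (within 15 mm of the centre, upright within 9 degrees, pin pushed in) (distance between gauge and refblock_top below 0.015 m and angle between gauge's own z axis and vertical below 0.16 rad and value of joint indenter above 0.0014 m and contact force between gauge and refblock above 1 N), for 0.3 s.
2. the foot is pressed on the rubber at the spot with one stroke (within 12 mm of the mark's centre, square to the rubber within 9 degrees, pin pushed in) (distance between gauge and mark1 below 0.012 m and angle between the z axis of gauge and the z axis of rail_face, either way round below 0.16 rad and value of joint indenter above 0.0014 m and contact force between gauge and rail above 1 N), for 0.3 s.
3. the foot is pressed on the rubber at the spot with two strokes (within 12 mm of the mark's centre, square to the rubber within 9 degrees, pin pushed in) (distance between gauge and mark2 below 0.012 m and angle between the z axis of gauge and the z axis of rail_face, either way round below 0.16 rad and value of joint indenter above 0.0014 m and contact force between gauge and rail above 1 N), for 0.3 s.
4. the foot is pressed on the rubber at the spot with three strokes (within 12 mm of the mark's centre, square to the rubber within 9 degrees, pin pushed in) (distance between gauge and mark3 below 0.012 m and angle between the z axis of gauge and the z axis of rail_face, either way round below 0.16 rad and value of joint indenter above 0.0014 m and contact force between gauge and rail above 1 N), for 0.3 s.
5. the gauge hangs on the peg by its eye, let go (x of gauge_eye in the frame of peg_seat between -0.032 and 0.025 m and y of gauge_eye in the frame of peg_seat between -0.007 and 0.007 m and z of gauge_eye in the frame of peg_seat between -0.01 and -0.002 m and angle between gauge's own z axis and vertical below 0.2 rad and contact force between gauge and stand above 0.5 N and contact force between gauge and the fingers below 0.1 N), for 0.3 s.
At the end, for the whole second after the job is handed in: The gauge hangs at rest on the stand's peg: the rod passes through its eye (eye centre 2 to 10 mm below the rod's axis, within 7 mm sideways, between the post and the end ball), upright within 11 degrees, carried by the stand alone, released by the fingers (all of step 5 and linear speed of gauge below 0.03 m/s); the robot touches nothing.
It fails at once if a bystander (wrench, screwdriver, chalk, tin, bolt tray) is moved more than 20 mm (distance of any of wrench, screwdriver, chalk, tin, bolt_tray from where it was at the start of the episode above 0.02 m).
It also fails if it takes over 72 s, if anything falls off the work surface, if the arm or the gripper's body presses on something with over 40 N, if the wrist force passes 120 N, or if a joint passes its speed limit or range.

ROBOT

A 6-joint arm with a two-finger parallel gripper is mounted at the origin on the work surface. World frame = base frame: x ahead of the robot, y to its left, z up, the work surface at z = 0. Lengths are in m, angles in rad, forces in N, time in s.
With the tool pointing down it reaches from about 0.35 to 0.725 m from the base axis. Payload 6 kg.
Tool frame: the origin (TCP) lies on the mounting face of the last link; the fingertips stand 173 mm ahead of it and the grasp point (between the pads) lies 155 mm ahead of it; y points along the fingers, z is the direction in which the jaws open and shut, and the axes are right-handed (so a half turn about y gives the same grasp; the last joint's range is limited). The gripper opens to 85 mm and grips with 20 to 120 N. Pads are 22 mm wide; open, the fingers measure 114 mm over their backs; the gripper's body (76 mm by 85 mm) begins 54 mm behind the grasp point. The pads swing forward as they close: fully open they stand 13 mm farther back than shut.
Start: joints at [1.447, 0.04, 0.085, 0, -1.615, -0.334], TCP at [0.265, 0.538, 0.405] pointing down, gripper open.
Joint ranges: [-2.56, 2.56], [-1.29, 2.01], [-1.08, 1.49], [-3.29, 1.98], [-2.81, -0.18], [-2.99, 2.99]. Speed limits (rad/s): [2.57, 2.57, 3.01, 3.14, 3.14, 3.14].

INTERFACE

Orientations are given as a unit quaternion [x, y, z, w].
In Python, from station import r gives the robot as it stands. Calls block until the motion is done:
- r.reach(position, orientation): joint-space move of the TCP to a pose.
- r.line_to(position, velocity=0.15, rot=None, until_force=None): straight line of the TCP; rot=None keeps the orientation; velocity is the mean speed in m/s. With until_force (N) it stops when the force on the tool has changed by that much, and returns True; else False.
- r.set_joints(angles): joint-space move.
- r.command_gripper(opening, force=None): finger opening in m; force is the grip in N (None keeps the last); returns when the fingers have stopped.
- r.sleep(seconds).
- r.solve_ik(position, orientation): joint angles nearest the present ones, or None.
- r.grab_frame(name): name is "side" or "top"; returns a dict with "pixels" (400x640x3 uint8, red, green, blue), "range_z" (400x640 float32, m along the optical axis (not along the pixel's ray), 0 where there is no reading), "fx", "fy", "cx", "cy" (pixels), "k1" (the pictures are not rectified: a ray, as slopes to the right and down, at radius r is drawn at 1 + k1 r^2 times it, then the intrinsics apply), "cam_to_world" (4x4, takes a point from camera to world coordinates). Camera axes: x right, y down, z forward; pixel columns grow to the right and rows downward; lengths in m; the calibration is good to about 2 mm. A picture is of the moment at which its call begins.
A pose or a line that the arm cannot do raises r.Unreachable and nothing moves.
- r.close_job(): hands the job in, once; it reports no verdict.
Trained networks look in the newest picture that a camera, given by its name, has taken for a name from the list of things; names that differ only in an ending like _2 or _b are one class to them, and where a whole thing is asked for, a point or a joint stands for the part that bears it (a point fixed in the world has none). Each returns a list of dicts, best first, with "p" (0 to 1); they miss things now and then, are a little off and sometimes report something else, mostly with a low value. They report only what shows in the picture. A call takes as long as a camera call. They do not tell look-alikes from the thing itself.
- r.search_frame(camera, name): "location" ([x, y, z] in m, in world coordinates, good to about 4 mm: the middle of the surface that is visible of it).
- r.regions_of(camera, name): "region" (400x640 bool, what is visible of it).
- r.tip_of(camera, name): "location" ([x, y, z] in m, in world coordinates, good to about 4 mm: a listed point, or the origin of a listed thing).
Readings, each from a call of its own:
- r.read_time(): time.
- r.read_q(): joint angles.
- r.read_dq(): joint speeds.
- r.read_joint_torque(): joint torques, N m.
- r.read_ee_pos(): TCP position.
- r.read_ee_rot(): TCP orientation.
- r.read_force(): force on the tool from outside, world axes, zero at the start.
- r.read_moment(): the same for the moment, N m.
- r.read_opening(): finger opening in m.
Only numpy, scipy, OpenCV 4.12 (cv2) and the standard library are available. Lean on these libraries where they do the work, as an engineer would, in place of code of your own. Each camera call takes 0.05 s, during which the arm holds its last target. There are 200 camera calls.

## Working session

There is one attempt and no reset: what is moved stays moved. The work goes in short steps, each a Python script; the robot and the scene stay as the last script left them, time stands still between calls to the robot, and variables do not carry over. Pictures are saved under pics/ and viewed, about 8 in all and at most 12, crops included, and the job is handed in when it is done.

```bash
ls; mkdir -p pics
cat > h.py <<'E'
import numpy as np, cv2
from station import r
def grab(n, save=None):
    f=r.grab_frame(n)
    if save: cv2.imwrite('pics/'+save+'.png', f['pixels'][:,:,::-1])
    return f
def cloud(f):
    """400x640x3 world points, nan where no range"""
    K=np.array([[f['fx'],0,f['cx']],[0,f['fy'],f['cy']],[0,0,1.]])
    v,u=np.mgrid[0:400,0:640]
    p=cv2.undistortPoints(np.stack([u,v],-1).reshape(-1,1,2).astype(float),K,np.array([f['k1'],0,0,0,0.])).reshape(400,640,2)
    z=np.where(f['range_z']>0,f['range_z'],np.nan)
    T=np.array(f['cam_to_world'])
    P=np.dstack([p[...,0]*z,p[...,1]*z,z])
    return P@T[:3,:3].T+T[:3,3]
E
python3 - <<'E'
from h import *
np.set_printoptions(precision=4,suppress=True)
print(r.read_ee_rot(),r.read_ee_pos(),r.read_time())
for c in('top','side'):
    f=grab(c,c+'0'); np.savez('/tmp/'+c+'0.npz',**f)
    print(c,f['fx'],f['k1'],np.array(f['cam_to_world']))
    for n in('gauge','gauge_eye','gauge_grip','stand','peg_seat','refblock','refblock_top','rail_face','mark1','mark2','mark3'):
        print(n,[(round(d['p'],2),np.round(d['location'],3).tolist()) for d in r.tip_of(c,n)][:4])
E
```

```text
pics
[-0.1603 -0.688   0.6893  0.1606] [0.2651 0.5383 0.4037] 0.0
top 456.15393755945814 0.00510712066111525 [[ 0.0254 -0.9965  0.0801  0.3031]
 [-0.9996 -0.026  -0.0072 -0.0088]
 [ 0.0092 -0.0799 -0.9968  1.6672]
 [ 0.      0.      0.      1.    ]]
gauge [(0.73, [0.408, -0.363, 0.064]), (0.69, [0.292, -0.439, 0.002])]
gauge_eye [(0.71, [0.413, -0.358, 0.216]), (0.49, [0.292, -0.434, 0.158]), (0.4, [0.635, -0.164, 0.137])]
gauge_grip [(0.6, [0.413, -0.36, 0.189]), (0.5, [0.292, -0.438, 0.127])]
stand [(0.58, [0.188, -0.293, -0.003]), (0.57, [0.419, -0.362, 0.004])]
peg_seat [(0.9, [0.18, -0.296, 0.219]), (0.79, [0.408, -0.357, 0.229])]
refblock [(0.57, [0.431, 0.326, 0.003])]
refblock_top [(0.56, [0.431, 0.326, 0.025])]
rail_face [(0.89, [0.631, -0.009, 0.131])]
mark1 [(0.72, [0.431, 0.324, 0.025]), (0.61, [0.63, 0.011, 0.132]), (0.53, [0.635, -0.164, 0.138]), (0.51, [0.46, 0.005, -0.002])]
mark2 [(0.72, [0.431, 0.324, 0.025]), (0.61, [0.63, 0.011, 0.132]), (0.53, [0.635, -0.164, 0.138]), (0.51, [0.46, 0.005, -0.002])]
mark3 [(0.72, [0.431, 0.324, 0.025]), (0.61, [0.63, 0.011, 0.132]
[... 284 characters left out ...]
0.007]), (0.44, [0.438, -0.333, 0.069]), (0.29, [0.635, -0.166, 0.134])]
gauge_eye [(0.63, [0.426, -0.358, 0.048]), (0.58, [0.427, 0.325, 0.027]), (0.49, [0.411, -0.359, 0.22]), (0.34, [0.463, 0.003, 0.0])]
gauge_grip [(0.73, [0.421, -0.354, 0.191]), (0.47, [0.399, -0.373, 0.04])]
stand [(0.73, [0.191, -0.303, 0.0]), (0.56, [0.416, -0.362, 0.001]), (0.22, [0.594, 0.539, 0.004])]
peg_seat [(0.98, [0.18, -0.295, 0.223]), (0.76, [0.409, -0.361, 0.226]), (0.45, [0.635, -0.004, 0.136])]
refblock [(0.86, [0.429, 0.329, 0.001])]
refblock_top []
rail_face [(0.74, [0.632, -0.006, 0.137])]
mark1 [(0.42, [0.639, -0.17, 0.136])]
mark2 [(0.42, [0.639, -0.17, 0.136])]
mark3 [(0.42, [0.639, -0.17, 0.136])]
```

View pics/top0.png

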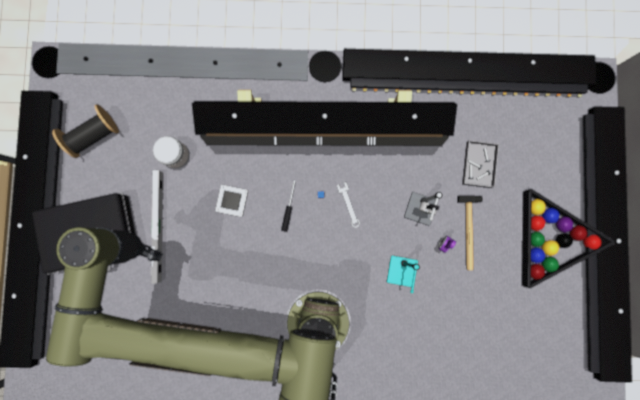

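View pics/side0.png

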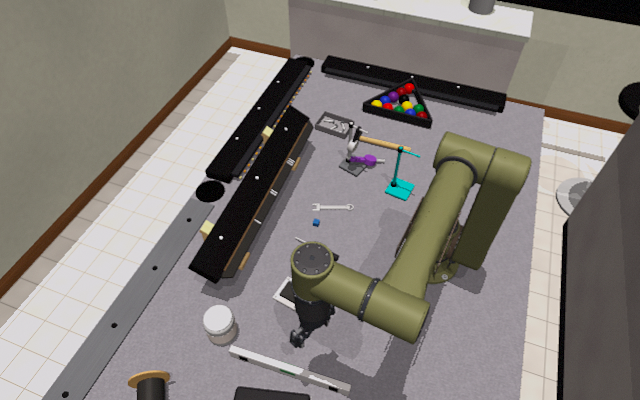

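The top view shows one, two and three strokes at about (275,140), (319,141) and (371,141). The grey stand with the steel and black gauge is at about (425,207). Two look-alikes are to be left alone: a purple gauge at (446,243) and a turquoise stand at (403,272). Next I measure from the clouds and enlarge the stand.

Run:
```python
from h import *
np.set_printoptions(precision=4,suppress=True)
f=dict(np.load('/tmp/top0.npz')); s=dict(np.load('/tmp/side0.npz'))
a=cv2.resize(f['pixels'][175:295,390:490],None,fx=4,fy=4,interpolation=cv2.INTER_CUBIC)
b=cv2.resize(s['pixels'][105:205,330:425],None,fx=4,fy=4,interpolation=cv2.INTER_CUBIC)
b=cv2.copyMakeBorder(b,0,480-400,0,0,cv2.BORDER_CONSTANT)
cv2.imwrite('pics/crop1.png',np.hstack([a,b])[:,:,::-1])
P=cloud(f);px=f['pixels'].astype(int)
# rail board/face plane
m=(np.abs(P[...,1])<.42)&(P[...,0]>.60)&(P[...,0]<.78)&(P[...,2]>.115)&(P[...,2]<.21)
Q=P[m]
for _ in range(6):
    c=Q.mean(0);n=np.linalg.svd(Q-c,full_matrices=False)[2][2];n*=np.sign(n[2]);Q=Q[abs((Q-c)@n)<.006]
print('plane',c,n,len(Q),'slope',np.degrees(np.arccos(n[2])),'yaw',np.degrees(np.arctan2(-n[1],-n[0])))
# chalk
w=(px.min(2)>110)&m&(P[...,0]<.67)
k,l,st,ce=cv2.connectedComponentsWithStats(w.astype(np.uint8))
for i in range(1,k):
    if st[i,4]>3: print(ce[i],st[i,4],P[l==i].mean(0),P[l==i].min(0),P[l==i].max(0))
# front edge of rail at several y
for C,nm in((P,'top'),(cloud(s),'side')):
    for lo,hi in((.2,.262),(.205,.245)):
        M=(C[...,2]>lo)&(C[...,2]<hi)&(C[...,0]>.3)&(C[...,0]<.55)&(C[...,1]<-.28)&(C[...,1]>-.45)
        q=C[M]
    v,u=np.nonzero(M)
    print(nm,len(q)); o=np.argsort(q[:,0]); print(np.c_[u,v,q*1000][o].astype(int)[::max(1,len(q)//40)].tolist())
    M=(C[...,2]>.008)&(C[...,2]<.022)&(C[...,0]>.3)&(C[...,0]<.55)&(C[...,1]<-.25)&(C[...,1]>-.47)
    q=C[M]; R=cv2.minAreaRect((q[:,:2]*1000).astype(np.float32)); print('base',R,len(q),np.median(q[:,2]))
    M=(C[...,2]>.006)&(C[...,2]<.035)&(C[...,0]>.35)&(C[...,0]<.52)&(C[...,1]>.24)&(C[...,1]<.42)
    q=C[M]; print('ref',cv2.minAreaRect((q[:,:2]*1000).astype(np.float32)),len(q),np.percentile(q[:,2],[20,50,80]))
```

```text
plane [ 0.6825 -0.0028  0.1605] [-0.4525 -0.0091  0.8917] 8850 slope 26.909541116942673 yaw 1.156368703034005
[274.9583 140.4583] 24 [0.6284 0.1604 0.1338] [0.6168 0.1562 0.1213] [0.6432 0.1646 0.1456]
[318.5909 140.5   ] 44 [0.6322 0.0119 0.1345] [0.6203 0.0034 0.1197] [0.6432 0.0209 0.1442]
[370.9437 140.4507] 71 [ 0.6371 -0.1665  0.1353] [ 0.6252 -0.1812  0.1236] [ 0.6492 -0.1524  0.1451]
top 142
[[430, 219, 370, -346, 232], [432, 218, 373, -353, 232], [429, 218, 373, -346, 222], [429, 217, 376, -344, 228], [432, 216, 379, -353, 229], [431, 215, 383, -351, 227], [432, 214, 386, -354, 226], [433, 213, 389, -358, 224], [432, 211, 395, -353, 231], [433, 210, 398, -355, 235], [434, 209, 401, -359, 233], [437, 209, 403, -372, 218], [433, 208, 405, -356, 231], [437, 208, 405, -369, 229], [435, 207, 408, -361, 236], [438, 207, 408, -372, 230], [432, 207, 409, -358, 209], [434, 206, 411, -358, 234], [429, 206, 411, -344, 226], [437, 206, 411, -368, 232], [439, 206, 412, -378, 221], [435, 205, 414, -361, 235], [437, 205, 414, -368, 234], [430, 205, 414, -348, 223], [433, 204, 417, -356, 23
[... 1803 characters left out ...]
8, -360, 220], [352, 128, 439, -365, 211], [352, 125, 439, -362, 230], [352, 124, 441, -368, 230], [353, 122, 442, -384, 228], [351, 129, 442, -364, 206], [351, 127, 444, -365, 215], [351, 126, 444, -365, 221], [351, 123, 446, -369, 233], [350, 127, 446, -359, 219], [352, 121, 447, -386, 229], [350, 124, 449, -365, 230], [350, 123, 450, -369, 232], [350, 122, 452, -374, 232], [349, 126, 453, -367, 216], [349, 124, 454, -367, 227]]
base ((424.5406494140625, -344.13555908203125), (187.58148193359375, 241.76174926757812), 88.64266204833984) 265 0.01321185524839441
ref ((442.2384948730469, 333.8075866699219), (162.90896606445312, 148.65548706054688), 85.62159729003906) 435 [0.0103 0.0164 0.026 ]
```

View pics/crop1.png

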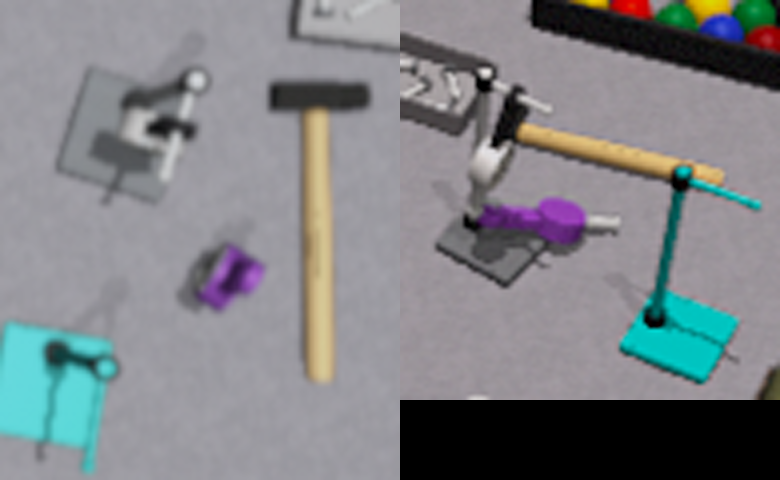

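The crop confirms it: the black-eyed gauge with the pale dial hangs on the grey stand at top pixels (425,207), and the purple and turquoise ones are look-alikes.

- **Peg:** the ball is at about (0.3725, -0.350) and the post at (0.448, -0.3705). They are 78 mm apart, as specified, with a yaw of about -15°. That puts the seat at (0.4075, -0.3595).
- **Marks:** they lie at z ≈ 0.134 to 0.135, against 0.135 nominal.

Now I check reachability and take the gauge.

```bash
cat >> h.py <<'E'
from scipy.spatial.transform import Rotation as R
G=0.155; L=0.125                      # TCP->grasp, foot->grip
PEG=np.array([np.cos(np.radians(-15.2)),np.sin(np.radians(-15.2)),0]); SEAT=np.array([.4075,-.3595,.225])
GR=np.array([.409,-.3597,.190])       # grip point while hanging
Z=np.array([0,0,1.])
psi=np.radians(1.4); t=np.radians(28)
N=np.array([-np.sin(t)*np.cos(psi),-np.sin(t)*np.sin(psi),np.cos(t)]); RY=np.array([-np.sin(psi),np.cos(psi),0])
MARK=[np.array([.6284,.1604,.1343]),np.array([.6322,.0119,.1345]),np.array([.6371,-.1665,.1350])]
REF=np.array([.430,.3265,.026])
def rot(up,jaw):
    y=-up; z=jaw-(jaw@up)*up; z/=np.linalg.norm(z)
    return R.from_matrix(np.c_[np.cross(y,z),y,z]).as_quat()
def foot(p,up,h=0): return p+up*(h+L+G)   # TCP with the gauge's foot h above p
JP=np.cross(Z,PEG)                     # gauge y on the peg
E
python3 - <<'E'
from h import *
np.set_printoptions(precision=3,suppress=True)
for s in(1,-1):
    print('peg',s,[r.solve_ik(GR+Z*(G+d)+PEG*e,rot(Z,s*JP)) for d,e in((0,0),(.006,-.065),(.15,0))])
    for a in(0,-15.2,90):
        j=R.from_rotvec(np.radians(a)*Z).apply([0,s,0])
        print('ref',s,a,r.solve_ik(foot(REF,Z,.1),rot(Z,j)))
    print('marks',s,[r.solve_ik(foot(m,N,h),rot(N,s*RY)) for m in MARK for h in(0,.08)])
E
```

```text
peg 1 [array([-0.352, -0.106, -0.166,  0.   , -1.511, -1.484]), array([-0.365, -0.267, -0.294,  0.   , -1.543, -1.471]), array([-0.352, -0.078,  0.134,  0.   , -1.782, -1.484])]
ref 1 0 [ 1.022 -0.12  -0.068  0.    -1.622 -2.593]
ref 1 -15.2 [ 1.022 -0.12  -0.068  0.    -1.622 -2.858]
ref 1 90 [ 1.022 -0.12  -0.068  0.    -1.622 -1.022]
marks 1 [array([ 0.784, -0.389, -0.497,  0.367, -1.122, -2.433]), array([ 0.853, -0.475, -0.429,  0.368, -1.29 , -2.444]), array([ 0.489, -0.465, -0.507,  0.238, -1.097, -2.097]), array([ 0.538, -0.556, -0.438,  0.244, -1.263, -2.108]), array([ 0.059, -0.352, -0.348,  0.018, -1.087, -1.61 ]), array([ 0.063, -0.436, -0.28 ,  0.019, -1.239, -1.611])]
peg -1 [array([-0.352, -0.106, -0.166,  0.   , -1.511,  1.658]), array([-0.365, -0.267, -0.294,  0.   , -1.543,  1.67 ]), array([-0.352, -0.078,  0.134,  0.   , -1.782,  1.658])]
ref -1 0 [ 1.022 -0.12  -0.068  0.    -1.622  0.549]
ref -1 -15.2 [ 1.022 -0.12  -0.068  0.    -1.622  0.284]
ref -1 90 [ 1.022 -0.12  -0.068  0.    -1.622  2.12 ]
marks -1 [array([ 0.784, -0.389, -0.497,  0.367, -1.122,  0.708]), array([ 0.853, -0.475, -0.429,  0.368, -1.29 ,  0.698]), array([ 0.489, -0.465, -0.507,  0.238, -1.097,  1.044]), array([ 0.538, -0.556, -0.438,  0.244, -1.263,  1.034]), array([ 0.059, -0.352, -0.348,  0.018, -1.087,  1.532]), array([ 0.063, -0.436, -0.28 ,  0.019, -1.239,  1.531])]
```

```bash
python3 - <<'E'
from h import *
np.set_printoptions(precision=4,suppress=True)
q=rot(Z,-JP)
p=r.read_ee_pos(); r.line_to([p[0],p[1],.50],.2)
r.command_gripper(.085)
r.reach(GR+Z*(G+.13),q); print(r.read_ee_pos(),GR+Z*(G+.13),r.read_time())
r.line_to(GR+Z*(G+.06),.15)
print('hit',r.line_to(GR+Z*G,.06,until_force=6),r.read_ee_pos(),r.read_force())
r.command_gripper(.0,80); print(r.read_opening(),r.read_force(),r.read_time())
grab('top','grasp_t'); grab('side','grasp_s')
E
python3 -c "
import cv2,numpy as np
a=cv2.imread('pics/grasp_t.png')[150:270,380:500];b=cv2.imread('pics/grasp_s.png')[80:200,300:420]
cv2.imwrite('pics/v4.png',cv2.resize(np.hstack([a,b]),None,fx=3.3,fy=3.3,interpolation=2))"
```

```text
[ 0.4094 -0.3593  0.4749] [ 0.409  -0.3597  0.475 ] 5.225
hit False [ 0.4091 -0.3598  0.3455] [-0.8127 -0.7138  0.3215]
0.027149781932846815 [ 0.3653 -0.8408  2.7146] 7.5583
```

View pics/v4.png

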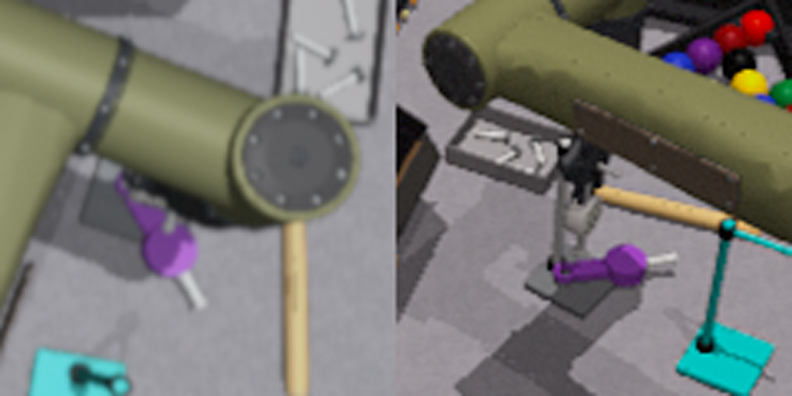

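The gripper closed at 27 mm, which matches the 28 mm bar, and the fingers straddle the eye. The purple look-alike is lying down at side pixels (348–386,160). It was already lying there in the first side picture, so it toppled before I moved anything. Next I unhook the gauge and check it.

```bash
python3 - <<'E'
from h import *
np.set_printoptions(precision=4,suppress=True)
q=rot(Z,-JP); T=GR+Z*G
print('lift',r.line_to(T+Z*.006,.03,until_force=10),r.read_force())
print('out',r.line_to(T+Z*.006-PEG*.065,.06,until_force=8),r.read_ee_pos(),r.read_force())
r.line_to(T+Z*.14-PEG*.065,.15); print(r.read_opening(),r.read_force(),r.read_time())
j=R.from_rotvec(np.radians(-15.2)*Z).apply([0,-1,0])
qr=rot(Z,j)
r.reach(foot(REF,Z,.13),qr); print(r.read_ee_pos(),r.read_time())
r.line_to(foot(REF,Z,.06),.15)
for c in('top','side'):
    f=grab(c,'ref_'+c); C=cloud(f)
    print(c,'block',[(round(d['p'],2),np.round(d['location'],3)) for d in r.tip_of(c,'refblock')][:2],'gauge',[(round(d['p'],2),np.round(d['location'],3)) for d in r.tip_of(c,'gauge')][:3])
E
python3 -c "
import cv2,numpy as np
a=cv2.imread('pics/ref_top.png')[140:260,180:300];b=cv2.imread('pics/ref_side.png')[220:340,240:360]
cv2.imwrite('pics/v5.png',cv2.resize(np.hstack([a,b]),None,fx=3.3,fy=3.3,interpolation=2))"
```

```text
lift False [ 0.0205 -0.6592 -3.0033]
out False [ 0.3465 -0.3427  0.3509] [-0.4904  0.2321 -2.7706]
0.02685059361026754 [ 0.3798 -0.291  -3.6983] 10.2833
[0.4304 0.3258 0.4362] 12.6833
top block [(0.85, array([0.429, 0.326, 0.005]))] gauge [(0.85, array([ 0.299, -0.434,  0.027]))]
side block [(0.78, array([ 0.428,  0.329, -0.002]))] gauge [(0.55, array([0.436, 0.328, 0.089])), (0.5, array([ 0.296, -0.437,  0.025]))]
```

View pics/v5.png

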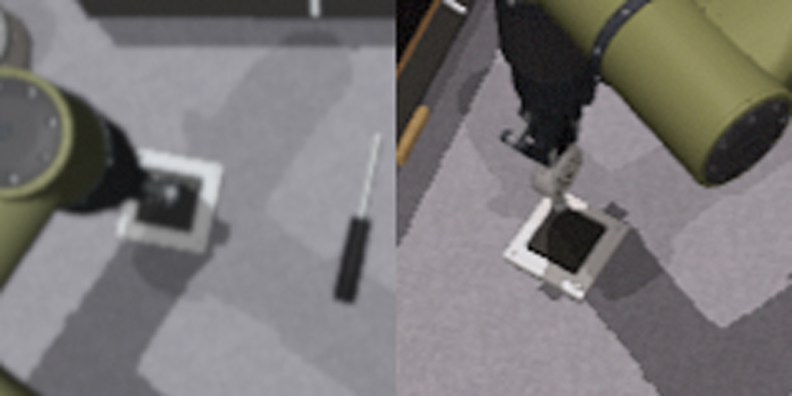

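The gauge hangs upright in the grip. The side network puts its foot at (0.436, 0.328, 0.089), where (0.430, 0.327, 0.086) is expected. Now the reference press, then mark 1.

```bash
cat >> h.py <<'E'
def press(p,up,F=9):
    """from the pose above p: press down until F newtons, hold, report foot height error at contact, back off"""
    r.line_to(foot(p,up,.010),.12)
    hit=r.line_to(foot(p,up,-.012),.012,until_force=F)
    f1=np.array(r.read_force()); e=(np.array(r.read_ee_pos())-foot(p,up))@up
    r.sleep(.6); f2=np.array(r.read_force()); 
    print('hit',hit,'foot err mm',round(e*1000,2),'F',f1@up,f2@up,'open',r.read_opening(),'t',r.read_time())
E
python3 - <<'E'
from h import *
press(REF,Z)
r.line_to(foot(REF,Z,.17),.2)
q=rot(N,-RY)
r.reach(foot(MARK[0],N,.07),q); r.line_to(foot(MARK[0],N,.03),.12)
print(r.read_ee_pos(),foot(MARK[0],N,.03),r.read_time())
for c in('top','side'):
    f=grab(c,'m1_'+c)
    print(c,[(round(d['p'],2),np.round(d['location'],3)) for d in r.tip_of(c,'gauge')][:3],MARK[0]+.03*N)
E
python3 -c "
import cv2,numpy as np
a=cv2.imread('pics/m1_top.png')[80:200,220:340];b=cv2.imread('pics/m1_side.png')[140:260,190:310]
cv2.imwrite('pics/v6.png',cv2.resize(np.hstack([a,b]),None,fx=3.3,fy=3.3,interpolation=2))"
```

```text
hit True foot err mm 0.69 F 3.7304356989911285 5.979371581757605 open 0.027163443029903277 t 15.75
[0.48314085 0.15741344 0.40819478] [0.48290726 0.15684423 0.40801375] 18.05
top [(0.71, array([0.62 , 0.16 , 0.162])), (0.56, array([ 0.297, -0.436,  0.029])), (0.39, array([0.628, 0.012, 0.137]))] [0.61432006 0.16005589 0.16078843]
side [(0.69, array([ 0.294, -0.434,  0.027])), (0.51, array([0.616, 0.162, 0.162]))] [0.61432006 0.16005589 0.16078843]
```

View pics/v6.png

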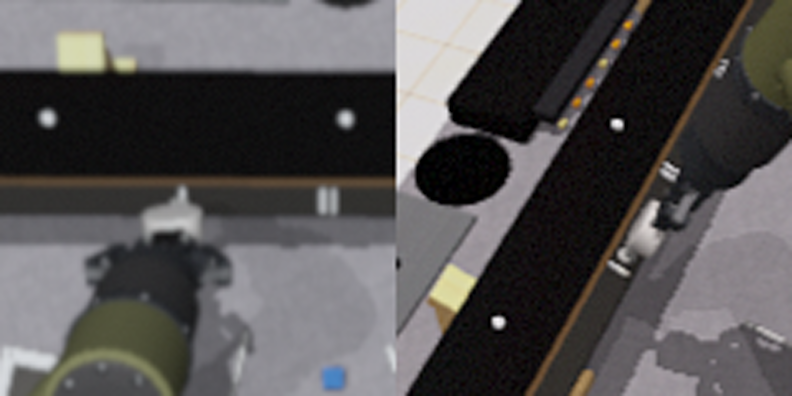

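The reference press ended near 10 N of added force. The foot stopped 0.7 mm above the expected height, so it was flat with the pin in. At mark 1 the view shows the foot over the single stroke at crop (182,195), with the tool square to the slope. I press it and go on.

```bash
python3 - <<'E'
from h import *
q=rot(N,-RY)
for i,m in enumerate(MARK):
    if i: r.line_to(foot(m,N,.05),.2,rot=q)
    print('mark',i+1)
    press(m,N)
    if i: 
        f=grab('top','m%d_top'%(i+1)); grab('side','m%d_side'%(i+1))
    else: grab('side','m1p_side')
    r.line_to(foot(m,N,.05),.12)
E
python3 -c "
import cv2,numpy as np
g=lambda n,y,x:cv2.imread('pics/'+n)[y:y+80,x:x+110]
cv2.imwrite('pics/v7.png',cv2.resize(np.vstack([np.hstack([g('m2_top.png',95,265),g('m2_side.png',150,210)]),np.hstack([g('m3_top.png',95,315),g('m3_side.png',110,240)])]),None,fx=3.6,fy=3.6,interpolation=2))"
```

```text
mark 1
hit True foot err mm 0.94 F 5.420813857822638 7.3817872828520015 open 0.027170317502885177 t 20.125
mark 2
hit True foot err mm 0.86 F 4.437260548432048 7.580889195384582 open 0.026564996459930417 t 23.6833
mark 3
hit True foot err mm 0.72 F 4.190940971612405 6.313605604368463 open 0.02670347650445218 t 27.45
```

View pics/v7.png

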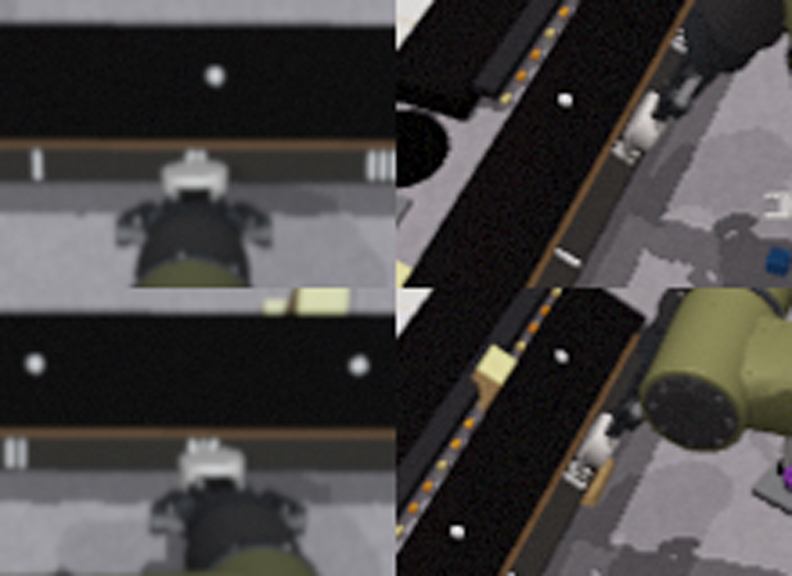

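All four presses stopped 0.7–0.9 mm above the computed height, so the gauge has not slipped in the grip. The views show the foot on the double strokes at crop (195,155) and the triple ones at (203,445). Back to the peg, with a look before threading.

```bash
python3 - <<'E'
from h import *
np.set_printoptions(precision=4,suppress=True)
q=rot(Z,-JP); T=GR+Z*G; O=T+Z*.0062-PEG*.065
p=foot(MARK[2],N,.05); r.line_to(p+np.array([-.05,0,.12]),.2)
r.reach(O+Z*.134,q); r.line_to(O,.12)
print(r.read_ee_pos()-O,r.read_force(),r.read_time())
print('gauge expect foot',O-Z*(L+G),'eye',O-Z*(G-.029))
for c in('top','side'):
    grab(c,'pre_'+c)
    for n in('gauge','gauge_eye','peg_seat'): print(c,n,[(round(d['p'],2),np.round(d['location'],3)) for d in r.tip_of(c,n)][:4])
E
python3 -c "
import cv2,numpy as np
a=cv2.imread('pics/pre_top.png')[165:265,385:485];b=cv2.imread('pics/pre_side.png')[90:190,320:420]
cv2.imwrite('pics/v8.png',cv2.resize(np.hstack([a,b]),None,fx=4,fy=4,interpolation=2))"
```

```text
[ 0.0001 -0.0001  0.001 ] [ 0.3718 -0.2113 -1.6792] 31.1667
gauge expect foot [ 0.3463 -0.3427  0.0712] eye [ 0.3463 -0.3427  0.2252]
top gauge []
top gauge_eye []
top peg_seat [(0.74, array([ 0.179, -0.294,  0.219])), (0.54, array([ 0.405, -0.359,  0.226]))]
side gauge [(0.69, array([ 0.295, -0.434,  0.025])), (0.54, array([ 0.349, -0.34 ,  0.068]))]
side gauge_eye [(0.74, array([ 0.429, -0.354,  0.03 ])), (0.47, array([ 0.349, -0.34 ,  0.226]))]
side peg_seat [(0.91, array([ 0.404, -0.361,  0.225])), (0.64, array([ 0.177, -0.295,  0.225]))]
```

View pics/v8.png

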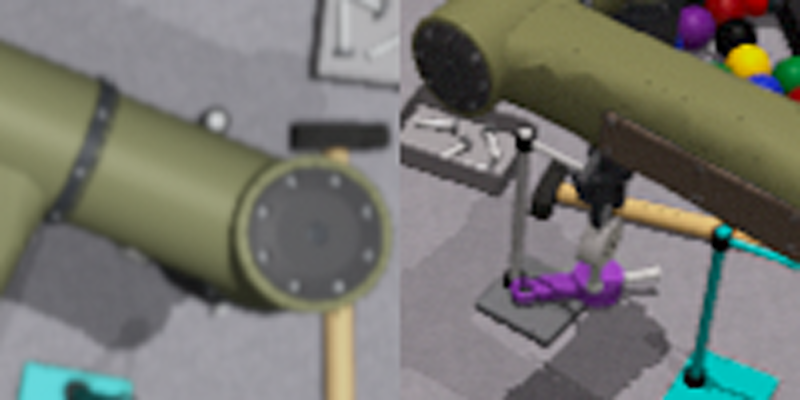

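The foot and eye are seen 3–5 mm from their expected positions, which is within the network's accuracy, and the eye is level with the peg. I thread it in with a force guard.

Run:
```python
from h import *
np.set_printoptions(precision=4,suppress=True)
T=GR+Z*G
r.sleep(.3); print(r.read_ee_pos()-(T+Z*.0062-PEG*.065),r.read_force())
hit=r.line_to(T+Z*.006,.04,until_force=5)
print('in',hit,r.read_ee_pos()-T,r.read_force(),r.read_time())
if not hit:
    print('down',r.line_to(T-Z*.0005,.015,until_force=5),r.read_ee_pos()-T); r.sleep(.3); print(r.read_force(),r.read_time())
grab('side','in_side')
```

```text
[ 0.  0. -0.] [-0.3737  0.4081 -1.9562]
in False [-0.0001  0.      0.0061] [-0.4176  0.6327 -2.4206] 33.6417
down True [-0.      0.      0.0005]
[-0.2964 -0.2117  4.976 ] 34.35
```

Threaded without contact, and it seats on the peg 0.5 mm above the original height. Now I release and retreat upward.

```bash
python3 - <<'E'
from h import *
np.set_printoptions(precision=4,suppress=True)
T=GR+Z*G
r.command_gripper(.085); r.sleep(.3); print(r.read_opening(),r.read_force())
r.line_to(T+Z*.03,.05); r.line_to(T+Z*.15,.15)
r.reach([.45,.0,.50],rot(Z,-JP)); r.sleep(1)
print(r.read_time())
for c in('top','side'):
    f=grab(c,'end_'+c)
    for n in('gauge','gauge_eye','peg_seat','chalk','wrench','screwdriver','tin','bolt_tray'): print(c,n,[(round(d['p'],2),np.round(d['location'],3).tolist()) for d in r.tip_of(c,n)][:3])
E
python3 -c "
import cv2,numpy as np
a=cv2.imread('pics/end_top.png')[165:265,385:485];b=cv2.imread('pics/end_side.png')[90:190,320:420]
cv2.imwrite('pics/v9.png',cv2.resize(np.hstack([a,b]),None,fx=4,fy=4,interpolation=2))"
```

```text
0.08497913318476699 [ 0.6839 -0.0123  0.6586]
39.375
top gauge [(0.7, [0.299, -0.436, 0.028]), (0.64, [0.409, -0.363, 0.063]), (0.5, [0.588, -0.574, 0.001])]
top gauge_eye [(0.71, [0.428, -0.353, 0.025]), (0.48, [0.412, -0.356, 0.22])]
top peg_seat [(0.88, [0.407, -0.359, 0.224]), (0.55, [0.176, -0.293, 0.219]), (0.43, [0.426, -0.104, -0.002])]
top chalk []
top wrench [(0.75, [0.425, -0.1, -0.004])]
top screwdriver [(0.75, [0.416, 0.117, -0.0])]
top tin [(0.64, [0.594, 0.539, 0.0])]
top bolt_tray [(0.62, [0.588, -0.576, 0.004])]
side gauge [(0.63, [0.296, -0.437, 0.024])]
side gauge_eye [(0.61, [0.429, -0.352, 0.03])]
side peg_seat [(0.92, [0.178, -0.297, 0.223]), (0.31, [0.418, -0.363, 0.002])]
side chalk [(0.61, [0.464, 0.003, -0.0])]
side wrench [(0.55, [0.422, -0.102, 0.001])]
side screwdriver [(0.68, [0.415, 0.118, -0.001]), (0.25, [0.418, -0.364, 0.002])]
side tin [(0.77, [0.595, 0.54, 0.001])]
side bolt_tray []
```

View pics/v9.png

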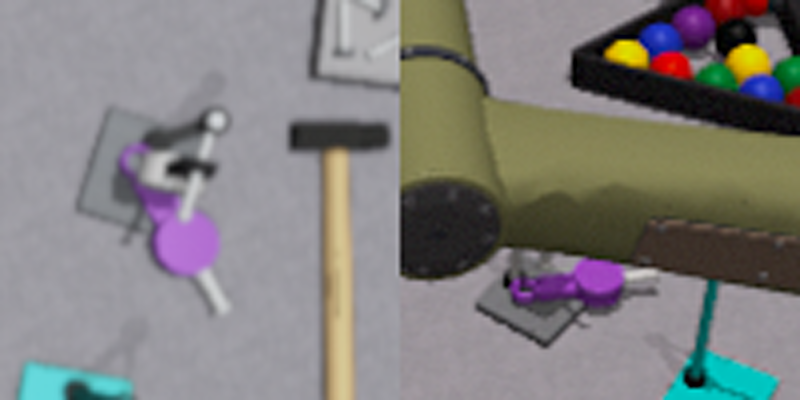

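The top crop shows the gauge hanging on the peg at (190,168), as at the start. The network puts its foot at (0.409, -0.363, 0.063) and its eye at (0.412, -0.356, 0.220), 5 mm below the peg. The arm is clear of everything, so I hand in.

```bash
python3 -c "
from station import r
print(r.read_time(),r.read_opening()); print(r.close_job())"
```

```text
40.275 0.08525096094751047
the job is handed in; nothing more can be done
None
```

The gauge is checked, all three spots are measured in order, and it hangs back on its peg, released. I handed the job in at 40.3 s of the 72 s allowed; no verdict was reported.

- **Presses:** I pressed the middle of the reference block, then the spots with one, two and three strokes, each until the force rose by 9 N and then held for 0.6 s. About 4 N pushes the pin fully in. All four stopped 0.7–0.9 mm above the computed height, so the gauge did not slip in the grip.
- **Rehanging:** It threaded onto the peg without contact and seated 0.5 mm above the grasp height. The last top view puts the eye at (0.412, -0.356, 0.220), about 5 mm below the peg axis and upright. The arm hid it in the last side view, so only the top camera confirms this.
- **Bystanders:** I kept clear of all five. The last pictures located each of them in at least one camera, but I compared only the chalk with a start position, and it had not moved.
- **Purple look-alike:** The first top picture shows it standing and the first side picture, before any robot motion, shows it lying down. It toppled by itself; I did not touch it.

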